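# Get the little terracotta pot out from behind the bottles and onto its saucer

## Robot

A 6-joint arm with a two-finger parallel gripper is mounted at the origin on the work surface. World frame = base frame: x ahead of the robot, y to its left, z up, the work surface at z = 0. Lengths are in mm, angles in rad, forces in N, time in s.
With the tool pointing down it reaches from about 300 to 775 mm from the base axis. Payload 14.6 kg.
Tool frame: the origin (TCP) lies on the centre line of the jaws, within the pads' length; the fingertips stand 8 mm ahead of it and the grasp point (between the pads) lies 11 mm behind it; z points along the fingers, y is the line along which they close (so a half turn about z gives the same grasp; the last joint's range is limited). The gripper opens to 94 mm and grips with 3 to 60 N. Pads are 16 mm wide; open, the fingers measure 119 mm over their backs; the gripper's body (75 mm by 177 mm) begins 78 mm behind the grasp point.
Start: joints at [1.049, 0.3, 1.521, -0, 1.321, -0.067], TCP at [241.601, 494.083, 213.446] pointing down, gripper open.
Joint ranges: [-3.03, 3.03], [-0.79, 2.21], [0.23, 2.52], [-1.04, 4.18], [0, 3.07], [-2.55, 2.55]. Speed limits (rad/s): [2.22, 2.22, 2.57, 3.14, 3.14, 3.14].

## Interface

Orientations are given as [roll, pitch, yaw] about the fixed x, y, z axes, in that order (R = Rz(yaw) Ry(pitch) Rx(roll)).
In Python, from cell import manip gives the robot as it stands.
- The arm moves only by the tool jog_arm, never from a script. Its argument "rows" is one flat list of numbers, 7 for each row, row after row: the shift along the world's x, y, z in cm, then the turn, a rotation vector about the world's x, y, z in rad, then the closure, from 0 (fully open) to 1 (shut). In form: [dx, dy, dz, rx, ry, rz, fingers, dx, dy, dz, rx, ry, rz, fingers, ...]. A call has 1 to 20 rows; each row shifts and turns the commanded pose from where the row before left it; what a row does not reach is not made up. A row lasts 1/12 s, in which the tool goes at most 41.7 mm and 7.16 degrees, less where a joint would pass 70% of its speed; a pose out of reach is approached as far as the arm can. A call with a gripper value outside its range is refused whole. The fingers move at their own pace and stop on an object; "newtons" is the grip in N (left out, the last holds). Time passes only in rows, so rows that do not move let the fingers close. It gives the time, the measured TCP pose, the force, the opening and the grip force at its end, in the units of the state.
- manip.read_state(): the state, without advancing time (a new reading comes with each control period).
- manip.camera(name): name is "scene" or "top" or "wrist"; returns (picture, depth): 400x640x3 uint8, blue, green, red; 400x640 float32, mm along the optical axis (not along the pixel's ray), 0 where there is no reading.
- manip.camera_model(name): a dict with "K" (3x3 intrinsics, pixels), "k1" (the pictures are not rectified: a ray, as slopes to the right and down, at radius r is drawn at 1 + k1 r^2 times it, then the intrinsics apply), "R" (3x3) and "t" (3): a world point X has camera coordinates R X + t. Camera axes: x right, y down, z forward; pixel columns grow to the right and rows downward; lengths in mm; the calibration is good to about 2 mm. A picture is of the moment at which its call begins: read the wrist's pose just before it. camera_model takes no time and is no camera call; for the wrist camera it gives the pose at the moment of the call.
- manip.sign_off(): hands the job in; it is judged then, once.
The state is a dict: "clock": time; "joints": joint angles; "qd": joint speeds; "effort": joint torques, N m; "eef_pos": TCP position; "eef_rot": TCP orientation; "wrist_force": force on the tool from outside, world axes, zero at the start; "moment": the same for the moment, N m; "finger_gap": finger opening in mm; "finger_force": force on a finger pad.
Only numpy, scipy, OpenCV 4.12 (cv2) and the standard library are available. Lean on these libraries where they do the work, as an engineer would, in place of code of your own. Each camera call takes 0.05 s, during which the arm holds its last target. There are 200 camera calls.

## Task

I want the little terracotta pot from the back of the plywood crate: stand the bottle, the tin and the jar that are in its way upright in the top seed tray, then lift the pot out and stand it upright in the middle of the saucer. Once the pot is on the saucer, put the bottle, the tin and the jar back in the crate, each upright on the very spot where it stood at the start. Set things down without dropping or tipping them, and leave the saucer, the square black pot, the trowel and the tyre levers where they are.

Things in the scene. Friction and masses are not known exactly. Their poses are not given: they have to be found in the camera images.
- crate: Plywood crate without front or lid, fixed; 170 mm deep (its x), 266 mm wide (its y), walls 50 mm high, 9 mm thick like the floor. Origin: centre of its underside; x points from the open front to the back wall. Bottle, tin and jar stand across its front in any order, 76 mm apart, 49 mm before the crate centre; the two small pots stand behind them, 11 mm past it, 50 mm to either side.
- bottle: Loose round white plastic plant-feed bottle with a grey cap, closed, about 0.3 kg. 54 mm diameter up to 102 mm, then it narrows to the 29 mm cap; 135 mm high in all. Origin: centre of its underside, z up along its axis.
- tin: Loose flat rectangular metal oil tin with a small black screw cap on top, about 0.35 kg. 40 mm (its x) by 66 mm (its y), 118 mm high, 132 mm to the top of the cap. Origin: centre of its underside, z up. In the crate its 40 mm side runs roughly along the crate's x.
- jar: Loose round amber glass jar with a brass-coloured lid, about 0.32 kg. 58 mm diameter, 115 mm high (the lid, 57 mm across, takes the top 15 mm). Origin: centre of its underside, z up along its axis.
- pot: Loose little round terracotta flower pot, empty, about 0.11 kg, 58 mm high. Its rim is an upright band of 62 mm diameter from 40 to 58 mm height; below it the pot tapers to a foot of 42 mm. Origin: centre of its underside, z up. It stands in the back row of the crate, left or right.
- square_pot: Loose square black plastic nursery pot, empty, 50 by 50 mm at its rim, 52 mm high; the other thing in the crate's back row. It is not wanted and stays. Origin: centre of its underside, z up.
- seed_trays: Two black plastic seed trays nested in one another, fixed; 300 mm (its x) by 200 mm (its y) over the rim, 60 mm high. The upper tray is empty: its flat floor lies 16 mm above the origin, is 280 by 180 mm inside and takes three things in a row. Origin: centre of the underside. They lie on the left or the right of the crate.
- saucer: Loose round blue-glazed ceramic plant saucer, 120 mm across its rim, 17 mm high; its flat inner floor, about 70 mm across, lies 6 mm above the origin. Origin: centre of its underside, z up. It lies on the side of the crate where the seed trays are not.
- trowel: Loose stainless garden trowel with an ash handle, 300 mm long, 74 mm wide, up to 31 mm high, lying across the tray between robot and crate. Its x runs from handle to blade. It stays where it is.
- tyre_levers: Loose pair of blue plastic bicycle tyre levers clipped together, 120 mm long (its y), 31 mm wide, 11 mm high, lying beyond the saucer. They stay where they are.
Not all that is in view belongs to the job. Several things look just like the saucer: the one meant starts nearest to the robot's base.

How it is judged (in metres and radians):
On the way, in this order (a step that is already met when the one before it is completed fails the run):
1. the bottle, the tin and the jar all stand upright and released in the upper seed tray, while the pot is still where it was in the crate (horizontal distance between each of bottle, tin, jar and seed_trays below 0.15 m and z of bottle in the frame of seed_trays between 0.012 and 0.026 m and angle between each of bottle, tin, jar's own z axis and vertical below 0.12 rad and contact force between the fingers and bottle below 0.5 N and z of tin in the frame of seed_trays between 0.012 and 0.026 m and contact force between the fingers and tin below 0.5 N and z of jar in the frame of seed_trays between 0.012 and 0.026 m and contact force between the fingers and jar below 0.5 N and distance of pot from where it was at the start of the episode below 0.03 m), for 0.2 s.
2. the terracotta pot stands upright and released in the middle of the saucer (horizontal distance between pot and saucer below 0.012 m and z of pot in the frame of saucer below 0.012 m and angle between pot's own z axis and vertical below 0.12 rad and contact force between the fingers and pot below 0.5 N), for 0.2 s.
At the end, for the whole second after the job is handed in: The pot stands upright on the saucer within 12 mm of its centre; bottle, tin and jar stand upright in the crate within 15 mm of where each began; all released and at rest; saucer, square pot, trowel and tyre levers within 20 mm of where they lay (all of step 2 and distance of each of bottle, tin, jar from where it was at the start of the episode below 0.015 m and angle between each of bottle, tin, jar's own z axis and vertical below 0.12 rad and contact force between the fingers and bottle below 0.5 N and linear speed of each of bottle, tin, jar, pot below 0.02 m/s and angular speed of each of bottle, tin, jar, pot below 0.2 rad/s and contact force between the fingers and tin below 0.5 N and contact force between the fingers and jar below 0.5 N and distance of each of square_pot, trowel, tyre_levers, saucer from where it was at the start of the episode below 0.02 m); the robot touches nothing.
It fails at once if the bottle, the tin, the jar or one of the small pots is knocked over or tipped by more than about 45 degrees (angle between any of bottle, tin, jar, pot, square_pot's own z axis and vertical above 0.8 rad).
It fails at once if the bottle, the tin, the jar or the terracotta pot is dropped (faster than 0.6 m/s with no finger on it) ((contact force between the fingers and bottle below 0.05 N and linear speed of bottle above 0.6 m/s) or (contact force between the fingers and tin below 0.05 N and linear speed of tin above 0.6 m/s) or (contact force between the fingers and jar below 0.05 N and linear speed of jar above 0.6 m/s) or (contact force between the fingers and pot below 0.05 N and linear speed of pot above 0.6 m/s)).
It also fails if it takes over 149 s, if anything falls off the work surface, if the arm or the gripper's body presses on something with over 40 N, if the wrist force passes 120 N, or if a joint passes its speed limit or range.

## Working session

There is one attempt and no reset: what is moved stays moved. The work goes in short steps, Python scripts to look and compute and a tool call to move; the robot and the scene stay as the last step left them, time stands still between calls to the robot, and variables do not carry over. Pictures are saved under pics/ and viewed, at most 14 in all, crops included, and the job is handed in when it is done.

Besides the shell and the picture viewer there is one more tool, called by a JSON object that holds its "method" and its "body", one argument or row to a line. jog_arm: Moves the arm, as the interface text tells. Its arguments: {"type":"object","properties":{"rows":{"type":"array"},"newtons":{"type":"number"}},"required":["rows"]}

```bash
mkdir -p pics; ls; cat > h.py <<'E'
import numpy as np, cv2
from cell import manip
def cloud(name):
    im,d=manip.camera(name); m=manip.camera_model(name)
    K,R,t=np.array(m["K"]),np.array(m["R"]),np.array(m["t"])
    h,w=d.shape; u,v=np.meshgrid(np.arange(w),np.arange(h))
    p=cv2.undistortPoints(np.stack([u,v],-1).reshape(-1,1,2).astype(float),K,np.array([m["k1"],0,0,0.])).reshape(h,w,2)
    c=np.dstack([p[...,0]*d,p[...,1]*d,d])
    X=(c-t)@R
    X[d==0]=np.nan
    return im,d,X
def rays(name,uv):
    m=manip.camera_model(name);K,R,t=np.array(m["K"]),np.array(m["R"]),np.array(m["t"])
    p=cv2.undistortPoints(np.array(uv,float).reshape(-1,1,2),K,np.array([m["k1"],0,0,0.])).reshape(-1,2)
    return -R.T@t,np.c_[p,np.ones(len(p))]@R
def onplane(name,uv,z):
    o,d=rays(name,uv); return o+d*((z-o[2])/d[:,2])[:,None]
E
python3 - <<'E'
from h import *
print(manip.read_state())
for n in("scene","top"):
    im,d,X=cloud(n); cv2.imwrite(f"pics/{n}0.png",im); np.savez(f"/tmp/{n}0.npz",im=im,X=X)
    print(n,manip.camera_model(n))
    print(np.nanmin(X.reshape(-1,3),0),np.nanmax(X.reshape(-1,3),0),(d==0).mean())
E
```

```text
pics
{'clock': 0.0, 'joints': array([ 1.04938278e+00,  3.00476896e-01,  1.52156955e+00, -2.48219706e-05,
        1.32074265e+00, -6.65574343e-02]), 'qd': array([-0.00072697,  0.00155373, -0.0003635 ,  0.00034245,  0.00104625,
        0.001015  ]), 'effort': array([ 2.21804738e-03, -5.31833053e+01, -3.52735269e+01,  7.09044258e-02,
        2.46021291e-02,  5.70884566e-06]), 'eef_pos': array([241.49027466, 493.85790414, 212.8880368 ]), 'eef_rot': array([-3.14039726e+00, -5.55841399e-05,  2.68674267e+00]), 'wrist_force': array([-0.22913752,  0.17280229,  0.38154832]), 'moment': array([0.00081519, 0.02985218, 0.01256604]), 'finger_force': 0.0, 'finger_gap': 93.80932192580318}
scene {'K': array([[408.2354679 ,   0.        , 316.67081185],
       [  0.        , 408.2354679 , 199.79325202],
       [  0.        ,   0.        ,   1.        ]]), 'k1': -0.026877420660147755, 'R': array([[-0.69816794,  0.71592819,  0.00288963],
       [ 0.58214777,  0.57004638, -0.57978539],
       [-0.41673193, -0.40310539, -0.81476411]]), 't': array([ 339.80185062, -336.74633969, 1491.87380505])}
[-1994.43414414 -1869.6663669   -773.52716318] [1621.43769626 1280.02443192  593.97491915] 0.00393359375
top {'K': array([[403.84612338,   0.        , 317.82114593],
       [  0.        , 403.84612338, 207.74621664],
       [  0.        ,   0.        ,   1.        ]]), 'k1': -0.01068601789626794, 'R': array([[ 0.02063214, -0.99975258,  0.00831186],
       [-0.98820102, -0.02165433, -0.15162396],
       [ 0.15176644, -0.00508546, -0.9884033 ]]), 't': array([  57.81787096,  554.53679404, 1166.24220619])}
[ -210.09612102 -1682.36314028  -777.90027133] [1878.47851782 1511.11041195  594.92491148] 0.00399609375
```

View pics/top0.png

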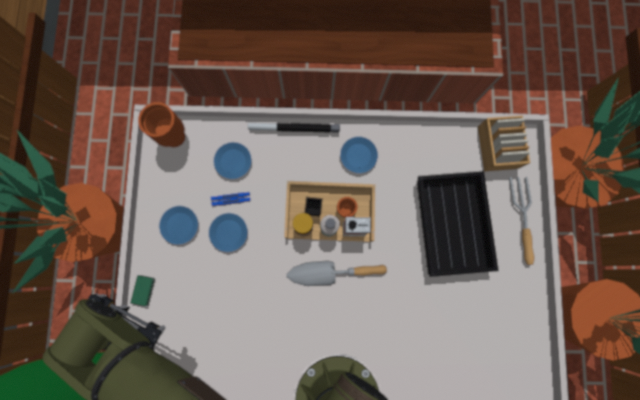

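View pics/scene0.png

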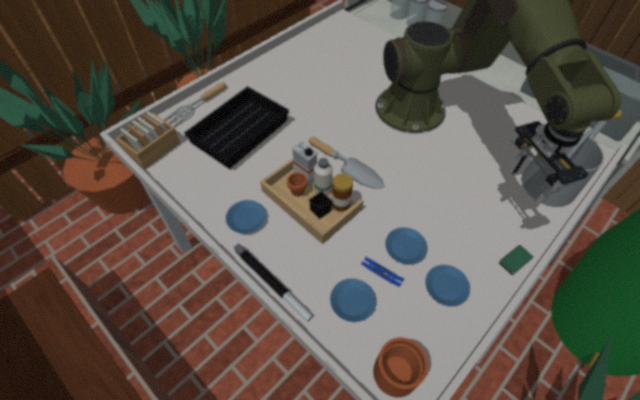

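Top view: the jar is at (302,224), the bottle at (330,225), the tin at (357,225), the square pot at (314,206) and the terracotta pot at (347,206). The trays are at (457,222) and the trowel at (335,271). The saucer look-alikes are at (228,232), (179,225), (233,161) and (359,156); the one at (228,232) looks nearest the base and has the levers beyond it, which I'll check by measuring.

```bash
python3 - <<'E'
from h import *
S={n:np.load(f"/tmp/{n}0.npz") for n in("top","scene")}
for n in S:
    im,X=S[n]["im"],S[n]["X"]; hsv=cv2.cvtColor(im,cv2.COLOR_BGR2HSV)
    m=cv2.inRange(hsv,(95,90,40),(115,255,255))
    k,l,st,c=cv2.connectedComponentsWithStats(m)
    for i in range(1,k):
        if st[i,4]>150:
            p=X[l==i]; p=p[~np.isnan(p[:,0])]; ext=np.percentile(p,98,0)-np.percentile(p,2,0)
            cnt=max(cv2.findContours((l==i).astype(np.uint8),0,1)[0],key=len)
            q=onplane(n,cnt.reshape(-1,2),15)[:,:2].astype(np.float32)
            e=cv2.fitEllipse(q)
            print(n,"blue",c[i].round(),"med",np.median(p,0).round(1),"ext",ext.round(),"ell",np.round(e[0],1),np.round(e[1],1),"dist",np.hypot(*e[0]).round())
# region rough
im,X=S["top"]["im"],S["top"]["X"]
for nm,(u,v) in dict(jar=(302,222),bottle=(329,221),tin=(353,224),pot=(347,208),sq=(314,207),tray=(457,222),trowel=(320,272),cr1=(288,213),cr2=(374,210)).items(): print(nm,X[v,u].round(1))
# black tray
def rim(sel,z0,z1,name):
    p=X[sel&(X[...,2]>z0)&(X[...,2]<z1)]; r=cv2.minAreaRect(p[:,:2].astype(np.float32)); print(name,len(p),np.round(r[0],1),np.round(r[1],1),round(r[2],2),np.median(p[:,2]).round(1))
u,v=np.meshgrid(np.arange(640),np.arange(400))
rim((u>405)&(u<505)&(v>165)&(v<285),50,75,"tray rim")
rim((u>275)&(u<390)&(v>175)&(v<250),42,56,"crate rim")
m=(u>410)&(u<500)&(v>165)&(v<285)
print("tray floor", np.nanmedian(X[200:250,445:470,2]))
big=np.hstack([cv2.resize(im[165:265,180:400],None,fx=3.6,fy=3.6,interpolation=2)])
cv2.imwrite("pics/crop0.png",big)
E
```

```text
top blue [358. 155.] med [730.  -55.5   6.8] ext [102. 101.  17.] ell [727.8 -54.2] [109.5 110.5] dist 730.0
top blue [232. 160.] med [702.2 340.6   6.9] ext [101. 100.  17.] ell [700.6 338.8] [109.2 111. ] dist 778.0
top blue [230. 199.] med [581.  341.2   6.2] ext [ 36. 109.  14.] ell [579.3 341.1] [ 28.1 141.7] dist 672.0
top blue [178. 225.] med [496.1 494.7   7.2] ext [103. 101.  17.] ell [495.4 491.8] [110. 111.] dist 698.0
top blue [228. 232.] med [476.9 342.2   7.2] ext [101. 101.  17.] ell [476.4 340.3] [109.5 111.1] dist 585.0
scene blue [246. 216.] med [728.1 -57.6   8.4] ext [ 99. 100.  15.] ell [729.  -54.8] [108.6 109.7] dist 731.0
scene blue [406. 245.] med [474.3 340.3   8.3] ext [100. 101.  15.] ell [477.4 340.7] [109.2 110.3] dist 587.0
scene blue [382. 272.] med [584.4 343.4   7.7] ext [ 37. 109.  12.] ell [587.9 343.2] [ 29.8 127.7] dist 681.0
scene blue [447. 285.] med [493.8 492.3   7.8] ext [100. 101.  15.] ell [496.4 491.5] [108.6 110.4] dist 699.0
scene blue [353. 300.] med [700.1 339.    8.2] ext [101. 102.  15.] ell [701.7 339.3] [109.7 111.7] dist 779.0
jar [499.7 113.  123.6]
bottle [502.   38.8 141.5]
tin [495.5 -27.  138.8]
pot [558.6 -19.9  14.6]
sq [560.   81.2  11.2]
tray [ 522.1 -355.4   18.8]
trowel [363.3  59.   17.8]
cr1 [537.  159.1  30. ]
cr2 [549.2 -97.9  47.7]
tray rim 1433 [ 525.8 -374.4] [311.8 268.4] 5.81 58.5
crate rim 742 [547.2  34.6] [266.3 170.6] 88.85 48.4
tray floor 14.594401286238213
```

View pics/crop0.png

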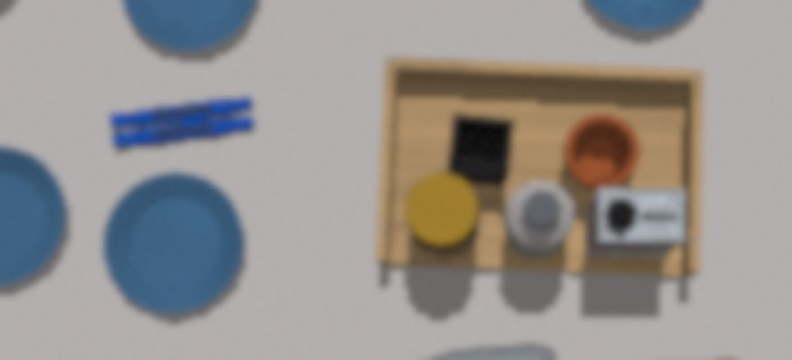

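The saucer meant is at top (228,232), about (477,340), and is 585 mm from the base. The others lie at 698, 730 and 778 mm, and the crop shows the levers just beyond it. The crop also shows jar, bottle and tin in front, with the terracotta pot back right. Next I'll refine the centres.

```bash
python3 - <<'E'
from h import *
D=np.load("/tmp/top0.npz");im,X=D["im"],D["X"];hsv=cv2.cvtColor(im,cv2.COLOR_BGR2HSV)
def rep(nm,mask,z):
    k,l,st,c=cv2.connectedComponentsWithStats(mask.astype(np.uint8)); i=1+np.argmax(st[1:,4])
    cnt=max(cv2.findContours((l==i).astype(np.uint8),0,1)[0],key=len)
    q=onplane("top",cnt.reshape(-1,2),z)[:,:2].astype(np.float32); r=cv2.minAreaRect(q);e=cv2.fitEllipse(q)
    print(nm,st[i],"rect",np.round(r[0],1),np.round(r[1],1),round(r[2],1),"ell",np.round(e[0],1),np.round(e[1],1))
u,v=np.meshgrid(np.arange(640),np.arange(400)); H,S,V=[hsv[...,i].astype(int) for i in range(3)]
cr=(u>280)&(u<380)&(v>180)&(v<245)
Z=X[...,2]; print("tops by height")
rep("jar",cr&(Z>105)&(u<317),124); rep("bottlecap",cr&(Z>134)&(u>317)&(u<343),144)
rep("bottle body",cr&(Z>90)&(u>317)&(u<343),111)
rep("tin",cr&(Z>112)&(u>343),127)
rep("pot",cr&(H<10)&(S>150)&(V>60),67); 
rep("tinbright",cr&(V>140)&(S<60)&(u>343),127)
for n in("top","scene"):
    D=np.load(f"/tmp/{n}0.npz");im,X=D["im"],D["X"];g=im.max(2)
    p=X[(g<60)&(X[...,0]>330)&(X[...,0]<720)&(X[...,1]<-220)&(X[...,1]>-500)&(X[...,2]>45)&(X[...,2]<75)]
    print(n,"tray rim",len(p),np.percentile(p,[1,50,99],axis=0).round())
    p=p[:,:2].astype(np.float32);r=cv2.minAreaRect(p);print(np.round(r[0],1),r[1],r[2])
E
```

```text
tops by height
jar [292 213  21  21 333] rect [498.4 113. ] [54.9 55.7] 28.1 ell [497.9 113.3] [54.6 55. ]
bottlecap [325 218  10  10  87] rect [497.6  37.5] [24.7 24.5] 1.0 ell [497.5  37.4] [26.  26.8]
bottle body [320 215  19  19 290] rect [497.3  37.6] [50.7 50.5] 1.2 ell [497.2  37.4] [51.2 52.3]
tin [345 217  25  15 371] rect [497.1 -39.3] [38.9 67. ] 1.2 ell [497.1 -39.2] [44.7 81.9]
pot [339 200  14  10  50] rect [556.4  -8.6] [34.9 27. ] 61.0 ell [559.8  -9.2] [23.3 35.4]
tinbright [344 181  36  64 441] rect [530.6 -53. ] [176.8  98.5] 1.2 ell [296.  125.8] [270.3 746.3]
top tray rim 1333 [[ 364. -449.   45.]
 [ 503. -334.   58.]
 [ 666. -231.   64.]]
[ 515.  -341.1] (294.3316345214844, 199.85482788085938) 5.751702785491943
scene tray rim 1207 [[ 369. -448.   45.]
 [ 542. -313.   58.]
 [ 671. -232.   64.]]
[ 518.8 -340.3] (299.195068359375, 204.4227752685547) 6.199245452880859
```

Everything agrees with the stated layout, so I'm moving: first above the tin, with the jaws turned to close along x.

{"method": "jog_arm", "body": {
  "rows": [1.28,-2.66,0,0,0,-0.124,0,1.28,-2.66,0,0,0,-0.124,0,1.28,-2.66,0,0,0,-0.124,0,1.28,-2.66,0,0,0,-0.124,0,1.28,-2.66,0,0,0,-0.124,0,1.28,-2.66,0,0,0,-0.124,0,1.28,-2.66,0,0,0,-0.124,0,1.28,-2.66,0,0,0,-0.124,0,1.28,-2.66,0,0,0,-0.124,0,1.28,-2.66,0,0,0,0,0,1.28,-2.66,0,0,0,0,0,1.28,-2.66,0,0,0,0,0,1.28,-2.66,0,0,0,0,0,1.28,-2.66,0,0,0,0,0,1.28,-2.66,0,0,0,0,0,1.28,-2.66,0,0,0,0,0,1.28,-2.66,0,0,0,0,0,1.28,-2.66,0,0,0,0,0,1.28,-2.66,0,0,0,0,0,1.28,-2.66,0,0,0,0,0],
  "newtons": 25
}}

```text
clock: 1.77
eef_pos: [497.9, -39.4, 213.2]
eef_rot: [-3.141, -0.0, 1.571]
wrist_force: [-0.0, 1.0, 0.7]
finger_gap: 94.1
finger_force: 0.0
```

```bash
python3 - <<'E'
from h import *
im,d,X=cloud("wrist"); cv2.imwrite("pics/w1.png",im); np.savez("/tmp/w1.npz",im=im,X=X)
Z=X[...,2]
for nm,c,z0,z1 in (("tin",(497,-39),115,131),("bottle",(497,37),60,112),("jar",(498,113),112,130),("pot",(557,-13),55,72)):
    s=(Z>z0)&(Z<z1)&(abs(X[...,0]-c[0])<45)&(abs(X[...,1]-c[1])<38)
    p=X[s]
    if len(p)>30: r=cv2.minAreaRect(p[:,:2].astype(np.float32)); print(nm,len(p),np.round(r[0],1),np.round(r[1],1),round(r[2],1),np.median(p,0).round(1))
E
```

```text
tin 3430 [500.3 -44.6] [41.9 65. ] 0.6 [500.9 -48.  126.4]
bottle 236 [508.5  36.7] [65.8 75.4] 0.3 [531.9  53.1  88. ]
jar 1935 [502.5  89. ] [19.9 52.5] 89.8 [502.5  90.4 122.9]
pot 1547 [556.9 -22.4] [68.4 60.9] 29.9 [561.5 -20.1  65.9]
```

View pics/w1.png

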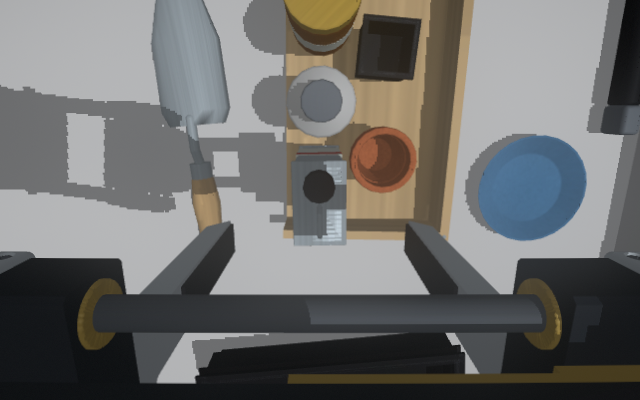

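The wrist view shows the tin at (320,200), midway between the fingers, with the pot at (383,160) and the bottle at (322,100). I'll descend on the tin and grip it.

{"method": "jog_arm", "body": {
  "rows": [0.05,-0.15,-1.8,0,0,0,0,0,0,-1.8,0,0,0,0,0,0,-1.8,0,0,0,0,0,0,-1.8,0,0,0,0,0,0,-1.8,0,0,0,0,0,0,-1.8,0,0,0,0,0,0,-1.5,0,0,0,0,0,0,-1.0,0,0,0,0,0,0,0,0,0,0,0.4,0,0,0,0,0,0,0.5,0,0,0,0,0,0,0.6,0,0,0,0,0,0,0.7,0,0,0,0,0,0,0.8,0,0,0,0,0,0,0.8,0,0,0,0,0,0,0.8,0,0,0,0,0,0,0.8],
  "newtons": 25
}}

```text
clock: 3.15
eef_pos: [498.2, -39.4, 80.6]
eef_rot: [3.141, 0.0, 1.571]
wrist_force: [0.5, -0.6, -0.4]
finger_gap: 44.0
finger_force: 0.0
```

{"method": "jog_arm", "body": {
  "rows": [0,0,0,0,0,0,0.8,0,0,0,0,0,0,0.8,0,0,0,0,0,0,0.8],
  "newtons": 25
}}

```text
clock: 3.4
eef_pos: [498.2, -39.4, 80.6]
eef_rot: [3.141, 0.0, 1.571]
wrist_force: [-1.3, -0.6, 1.7]
finger_gap: 39.9
finger_force: 24.9
```

{"method": "jog_arm", "body": {
  "rows": [0,0,0.6,0,0,0,0.8,0,0,1.2,0,0,0,0.8,0,0,1.7,0,0,0,0.8,0,0,1.7,0,0,0,0.8,0,0,1.7,0,0,0,0.8,0,0,1.1,0,0,0,0.8,0.5,-1.3,0,0,0,0,0.8,0.8,-2.1,0,0,0,0,0.8,0.8,-2.1,0,0,0,0,0.8,0.9,-2.4,0,0,0,0,0.8,0.9,-2.4,0,0,0,0,0.8,0.9,-2.4,0,0,0,0,0.8,0.9,-2.4,0,0,0,0,0.8,0.9,-2.4,0,0,0,0,0.8,0.9,-2.4,0,0,0,0,0.8,0.9,-2.4,0,0,0,0,0.8,0.8,-2.1,0,0,0,0,0.8,0.8,-2.1,0,0,0,0,0.8,0.6,-1.8,0,0,0,0,0.8,0.4,-0.8,0,0,0,0,0.8]
}}

```text
clock: 5.07
eef_pos: [607.6, -333.4, 158.5]
eef_rot: [-3.14, -0.001, 1.569]
wrist_force: [0.3, 0.2, -2.9]
finger_gap: 39.9
finger_force: 24.9
```

{"method": "jog_arm", "body": {
  "rows": [0,0,-1.0,0,0,0,0.8,0,0,-1.6,0,0,0,0.8,0,0,-1.6,0,0,0,0.8,0,0,-1.4,0,0,0,0.8,0,0,-0.7,0,0,0,0.8,0,0,-0.4,0,0,0,0.8,0,0,0,0,0,0,0.8,0,0,0,0,0,0,0.8]
}}

```text
clock: 5.73
eef_pos: [608.3, -330.5, 93.9]
eef_rot: [3.141, 0.0, 1.571]
wrist_force: [0.3, -0.0, -2.3]
finger_gap: 40.1
finger_force: 24.9
```

```bash
python3 - <<'E'
from h import *
im,d=manip.camera("scene"); cv2.imwrite("pics/s2.png",cv2.resize(im[60:220,140:400],None,fx=3,fy=3))
print(manip.read_state()["eef_pos"],manip.read_state()["wrist_force"])
E
```

```text
[ 608.4494848  -330.5454557    94.36786622] [ 0.03381194 -0.18594877 -2.63448944]
```

View pics/s2.png

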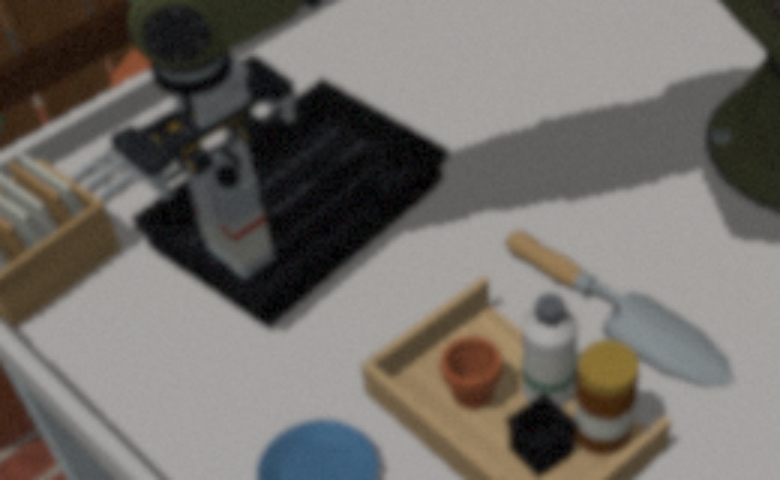

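The tin hangs inside the tray's far-end area at (235,235) in the crop. I'll lower it gently until it touches.

{"method": "jog_arm", "body": {
  "rows": [0,0,-0.2,0,0,0,0.8,0,0,-0.15,0,0,0,0.8,0,0,-0.15,0,0,0,0.8,0,0,-0.1,0,0,0,0.8,0,0,0,0,0,0,0.8]
}}

```text
clock: 6.2
eef_pos: [608.2, -330.5, 87.6]
eef_rot: [3.141, 0.0, 1.571]
wrist_force: [-0.2, 0.0, -0.6]
finger_gap: 40.0
finger_force: 25.0
```

{"method": "jog_arm", "body": {
  "rows": [0,0,-0.05,0,0,0,0.8,0,0,0,0,0,0,0.5,0,0,0,0,0,0,0.4,0,0,0,0,0,0,0.2,0,0,0,0,0,0,0.2,0,0,0,0,0,0,0.2,0,0,2.0,0,0,0,0.2,0,0,2.5,0,0,0,0.2,0,0,2.5,0,0,0,0.2]
}}

```text
clock: 6.95
eef_pos: [607.9, -330.3, 157.4]
eef_rot: [-3.141, -0.001, 1.571]
wrist_force: [-1.1, 0.9, -0.0]
finger_gap: 75.5
finger_force: 0.0
```

{"method": "jog_arm", "body": {
  "rows": [0,0,2.3,0,0,0,0.2,0,1,0,0,0,0,0,-0.6,2.0,0,0,0,0,0,-0.7,2.3,0,0,0,0,0,-0.7,2.3,0,0,0,0,0,-0.7,2.3,0,0,0,0,0,-0.7,2.3,0,0,0,0,0,-0.7,2.3,0,0,0,0,0,-0.7,2.3,0,0,0,0,0,-0.7,2.3,0,0,0,0,0,-0.7,2.3,0,0,0,0,0,-0.7,2.3,0,0,0,0,0,-0.7,2.3,0,0,0,0,0,-0.7,2.3,0,0,0,0,0,-0.7,2.3,0,0,0,0,0,-0.7,2.3,0,0,0,0,0,-0.7,2.3,0,0,0,0,0,-0.6,1.6,0,0,0,0,0,0,0,0,0,0,0,0,0,0,0,0,0,0,0]
}}

```text
clock: 8.62
eef_pos: [497.9, 38.0, 179.8]
eef_rot: [3.142, 0.0, 1.572]
wrist_force: [0.6, -0.4, 0.4]
finger_gap: 94.1
finger_force: 0.0
```

```bash
python3 - <<'E'
from h import *
print(manip.read_state()["eef_pos"])
im,d,X=cloud("top")
Z=X[...,2]
for nm,c,z0,z1 in (("tin in tray",(608,-330),115,142),("pot",(557,-15),55,72)):
    s=(Z>z0)&(Z<z1)&(abs(X[...,0]-c[0])<45)&(abs(X[...,1]-c[1])<45)
    p=X[s]; r=cv2.minAreaRect(p[:,:2].astype(np.float32)); print(nm,len(p),np.round(r[0],1),np.round(r[1],1),round(r[2],1),np.median(p,0).round(1))
cv2.imwrite("pics/t3.png",cv2.resize(im[150:290,270:510],None,fx=3,fy=3))
E
```

```text
[497.9393275   37.997843   179.84483181]
tin in tray 338 [ 606.9 -331.3] [42.1 68.9] 1.3 [ 604.3 -333.8  132.4]
pot 0 [0. 0.] [0. 0.] 0.0 [nan nan nan]
  return _methods._mean(a, axis=axis, dtype=dtype,
  ret = um.true_divide(
```

View pics/t3.png

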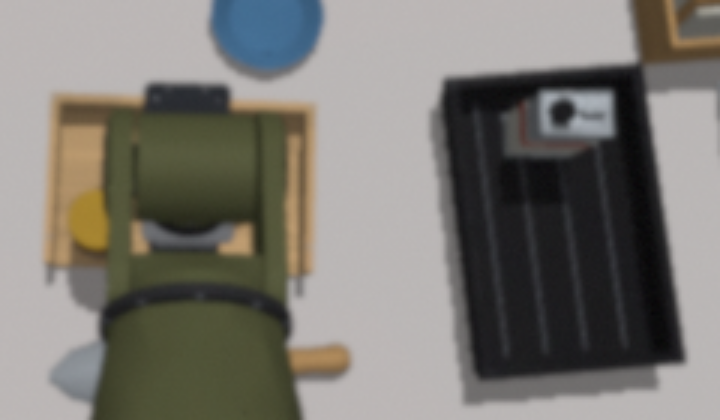

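The tin stands upright in the tray's far end at (575,115). Next is the bottle.

{"method": "jog_arm", "body": {
  "rows": [0,0,-1.5,0,0,0,0,0,0,-1.8,0,0,0,0,0,0,-1.8,0,0,0,0,0,0,-1.8,0,0,0,0,0,0,-1.8,0,0,0,0,0,0,-1.2,0,0,0,0,0,0,0,0,0,0,0.2,0,0,0,0,0,0,0.3,0,0,0,0,0,0,0.4,0,0,0,0,0,0,0.5,0,0,0,0,0,0,0.6,0,0,0,0,0,0,0.7,0,0,0,0,0,0,0.7,0,0,0,0,0,0,0.7,0,0,0,0,0,0,0.7],
  "newtons": 25
}}

```text
clock: 9.92
eef_pos: [498.4, 37.6, 81.4]
eef_rot: [3.141, 0.0, 1.571]
wrist_force: [0.9, -0.2, 3.7]
finger_gap: 53.5
finger_force: 25.0
```

{"method": "jog_arm", "body": {
  "rows": [0,0,0.6,0,0,0,0.7,0,0,1.4,0,0,0,0.7,0,0,2.0,0,0,0,0.7,0,0,2.0,0,0,0,0.7,0,0,2.0,0,0,0,0.7,0.1,-1.0,0,0,0,0,0.7,0.1,-2.0,0,0,0,0,0.7,0.1,-3.0,0,0,0,0,0.7,0.2,-3.0,0,0,0,0,0.7,0.2,-3.0,0,0,0,0,0.7,0.2,-3.2,0,0,0,0,0.7,0.2,-3.2,0,0,0,0,0.7,0.2,-3.2,0,0,0,0,0.7,0.2,-3.2,0,0,0,0,0.7,0.1,-3.2,0,0,0,0,0.7,0.1,-3.0,0,0,0,0,0.7,0.1,-3.0,0,0,0,0,0.7,0.1,-1.8,0,0,0,0,0.7,0,-0.9,0,0,0,0,0.7,0,0,0,0,0,0,0.7]
}}

```text
clock: 11.58
eef_pos: [516.1, -330.9, 159.3]
eef_rot: [-3.14, -0.001, 1.569]
wrist_force: [-0.7, 0.7, -2.9]
finger_gap: 53.7
finger_force: 25.0
```

{"method": "jog_arm", "body": {
  "rows": [0,0,-1.0,0,0,0,0.7,0,0,-1.6,0,0,0,0.7,0,0,-1.6,0,0,0,0.7,0,0,-1.4,0,0,0,0.7,0,0,-0.7,0,0,0,0.7,0,0,-0.4,0,0,0,0.7,0,0,0,0,0,0,0.7,0,0,0,0,0,0,0.7]
}}

```text
clock: 12.25
eef_pos: [517.4, -329.1, 94.4]
eef_rot: [3.141, 0.0, 1.571]
wrist_force: [0.4, -0.4, -3.0]
finger_gap: 53.9
finger_force: 25.0
```

{"method": "jog_arm", "body": {
  "rows": [0,0,-0.2,0,0,0,0.7,0,0,-0.15,0,0,0,0.7,0,0,-0.15,0,0,0,0.7,0,0,-0.1,0,0,0,0.7,0,0,0,0,0,0,0.7]
}}

```text
clock: 12.67
eef_pos: [517.2, -329.6, 88.4]
eef_rot: [3.141, 0.0, 1.571]
wrist_force: [-1.2, 1.4, 1.0]
finger_gap: 53.5
finger_force: 25.0
```

{"method": "jog_arm", "body": {
  "rows": [0,0,-0.05,0,0,0,0.7,0,0,0,0,0,0,0.4,0,0,0,0,0,0,0.3,0,0,0,0,0,0,0.17,0,0,0,0,0,0,0.17,0,0,0,0,0,0,0.17,0,0,2.0,0,0,0,0.17,0,0,2.5,0,0,0,0.17,0,0,2.5,0,0,0,0.17,0,0,2.5,0,0,0,0.17]
}}

```text
clock: 13.5
eef_pos: [517.0, -329.3, 183.5]
eef_rot: [-3.141, -0.0, 1.571]
wrist_force: [-0.5, -0.0, 0.6]
finger_gap: 77.9
finger_force: 0.0
```

{"method": "jog_arm", "body": {
  "rows": [0,1.0,0,0,0,0,0,-0.1,2.0,0,0,0,0,0,-0.1,2.7,0,0,0,0,0,-0.1,2.7,0,0,0,0,0,-0.1,2.7,0,0,0,0,0,-0.1,2.7,0,0,0,0,0,-0.1,2.7,0,0,0,0,0,-0.1,2.7,0,0,0,0,0,-0.1,2.7,0,0,0,0,0,-0.1,2.7,0,0,0,0,0,-0.1,2.7,0,0,0,0,0,-0.1,2.7,0,0,0,0,0,-0.1,2.7,0,0,0,0,0,-0.1,2.7,0,0,0,0,0,-0.1,2.7,0,0,0,0,0,-0.1,2.2,0,0,0,0,0,-0.1,2.0,0,0,0,0,0,-0.1,1.9,0,0,0,0,0,-0.1,0,0,0,0,0,0,0,0,0,0,0,0,0]
}}

```text
clock: 15.17
eef_pos: [498.7, 113.1, 182.0]
eef_rot: [-3.141, 0.0, 1.573]
wrist_force: [-0.5, 0.9, 0.4]
finger_gap: 93.6
finger_force: 0.0
```

{"method": "jog_arm", "body": {
  "rows": [0,0,-1.5,0,0,0,0,0,0,-1.8,0,0,0,0,0,0,-1.8,0,0,0,0,0,0,-1.8,0,0,0,0,0,0,-1.8,0,0,0,0,0,0,-1.4,0,0,0,0,0,0,0,0,0,0,0.2,0,0,0,0,0,0,0.3,0,0,0,0,0,0,0.4,0,0,0,0,0,0,0.5,0,0,0,0,0,0,0.6,0,0,0,0,0,0,0.6,0,0,0,0,0,0,0.6,0,0,0,0,0,0,0.6],
  "newtons": 30
}}

```text
clock: 16.33
eef_pos: [499.5, 112.6, 82.1]
eef_rot: [3.14, -0.0, 1.571]
wrist_force: [-0.1, -1.0, 5.8]
finger_gap: 57.4
finger_force: 30.0
```

{"method": "jog_arm", "body": {
  "rows": [0,0,0.6,0,0,0,0.6,0,0,1.4,0,0,0,0.6,0,0,2.0,0,0,0,0.6,0,0,2.0,0,0,0,0.6,-0.4,-1.0,2.0,0,0,0,0.6,-0.5,-2.0,0,0,0,0,0.6,-0.5,-3.2,0,0,0,0,0.6,-0.5,-3.5,0,0,0,0,0.6,-0.6,-3.6,0,0,0,0,0.6,-0.6,-3.6,0,0,0,0,0.6,-0.6,-3.6,0,0,0,0,0.6,-0.6,-3.6,0,0,0,0,0.6,-0.6,-3.6,0,0,0,0,0.6,-0.6,-3.6,0,0,0,0,0.6,-0.6,-3.6,0,0,0,0,0.6,-0.6,-3.6,0,0,0,0,0.6,-0.5,-3.3,0,0,0,0,0.6,-0.3,-2.4,0,0,0,0,0.6,0,-1.2,0,0,0,0,0.6,0,0,0,0,0,0,0.6]
}}

```text
clock: 18.0
eef_pos: [423.6, -343.0, 161.1]
eef_rot: [-3.141, -0.0, 1.569]
wrist_force: [0.3, -0.5, -3.3]
finger_gap: 57.8
finger_force: 30.0
```

Target touchdown height is TCP 82.1 + 7 = 89.

{"method": "jog_arm", "body": {
  "rows": [0,0,-1.0,0,0,0,0.6,0,0,-1.6,0,0,0,0.6,0,0,-1.6,0,0,0,0.6,0,0,-1.4,0,0,0,0.6,0,0,-0.7,0,0,0,0.6,0,0,-0.4,0,0,0,0.6,0,0,-0.2,0,0,0,0.6,0,0,-0.15,0,0,0,0.6,0,0,-0.1,0,0,0,0.6,0,0,0,0,0,0,0.6,0,0,0,0,0,0,0.6]
}}

```text
clock: 18.92
eef_pos: [424.2, -341.5, 90.3]
eef_rot: [3.141, 0.0, 1.571]
wrist_force: [-0.2, -0.3, -1.4]
finger_gap: 57.8
finger_force: 30.0
```

{"method": "jog_arm", "body": {
  "rows": [0,0,-0.1,0,0,0,0.6,0,0,-0.05,0,0,0,0.6,0,0,0,0,0,0,0.6,0,0,0,0,0,0,0.6]
}}

```text
clock: 19.25
eef_pos: [424.3, -341.7, 89.1]
eef_rot: [3.141, 0.001, 1.571]
wrist_force: [-0.1, -0.2, 5.5]
finger_gap: 57.9
finger_force: 30.0
```

{"method": "jog_arm", "body": {
  "rows": [0,0,0,0,0,0,0.4,0,0,0,0,0,0,0.3,0,0,0,0,0,0,0.15,0,0,0,0,0,0,0.15,0,0,0,0,0,0,0.15,0,0,2.0,0,0,0,0.15,0,0,2.5,0,0,0,0.15,0,0,2.5,0,0,0,0.15,0,0,2.5,0,0,0,0.15,0,0,0,0,0,0,0]
}}

```text
clock: 20.08
eef_pos: [425.3, -342.5, 188.2]
eef_rot: [3.137, 0.005, 1.571]
wrist_force: [0.3, -0.6, 0.4]
finger_gap: 83.6
finger_force: 0.0
```

```bash
python3 - <<'E'
from h import *
print(manip.read_state()["eef_pos"])
for n in("top","scene"):
    im,d,X=cloud(n); Z=X[...,2]
    hsv=cv2.cvtColor(im,cv2.COLOR_BGR2HSV)
    s=(Z>58)&(Z<74)&(abs(X[...,0]-557)<50)&(abs(X[...,1]+15)<50)
    p=X[s].astype(np.float32); e=cv2.fitEllipse(p[:,:2]) ; r=cv2.minEnclosingCircle(p[:,:2]); print(n,"pot",len(p),np.round(r[0],1),r[1],cv2.minAreaRect(p[:,:2]),p[:,2].mean())
    H,S,V=[hsv[...,i].astype(int) for i in range(3)]
    m=((H<9)|(H>175))&(S>130)&(abs(X[...,0]-557)<50)&(abs(X[...,1]+15)<50)
    v,u=np.nonzero(m); 
    if n=="top":
        ch=cv2.convexHull(np.c_[u,v].astype(np.float32)).reshape(-1,2)
        q=onplane(n,ch,67)[:,:2].astype(np.float32); print("rim ray",len(u),cv2.minEnclosingCircle(q))
        cv2.imwrite("pics/t4.png",cv2.resize(im[150:290,270:510],None,fx=3,fy=3))
E
```

```text
[ 425.32837589 -342.49305133  188.22558789]Traceback (most recent call last):
  File "<stdin>", line 7, in <module>
cv2.error: OpenCV(4.12.0) /io/opencv/modules/imgproc/src/shapedescr.cpp:356: error: (-215:Assertion failed) n >= 0 && (depth == CV_32F || depth == CV_32S) in function 'fitEllipseNoDirect'
```

```bash
python3 - <<'E'
from h import *
print(manip.read_state()["eef_pos"],manip.read_state()["eef_rot"])
for n in("top","scene"):
    im,d,X=cloud(n); Z=X[...,2]; cv2.imwrite("pics/%s4.png"%n,cv2.resize(im[150:290,270:510] if n=="top" else im[60:230,150:410],None,fx=3,fy=3))
    near=(abs(X[...,0]-557)<50)&(abs(X[...,1]+15)<50)
    p=np.ascontiguousarray(X[(Z>58)&(Z<74)&near][:,:2],np.float32); print(n,"pot",len(p),cv2.minAreaRect(p) if len(p)>5 else "")
    hsv=cv2.cvtColor(im,cv2.COLOR_BGR2HSV);H,S,V=[hsv[...,i].astype(int) for i in range(3)]
    v,u=np.nonzero(((H<9)|(H>175))&(S>130)&near)
    if len(u)>5:
        ch=cv2.convexHull(np.c_[u,v].astype(np.float32)).reshape(-1,2)
        q=np.ascontiguousarray(onplane(n,ch,67)[:,:2],np.float32); print("rim ray",len(u),cv2.minAreaRect(q),q.min(0),q.max(0))
E
```

```text
[ 424.796146   -342.02042671  185.64818244] [3.13845021e+00 2.84857924e-03 1.57083654e+00]
top pot 132 ((556.6181640625, -13.000207901000977), (59.88331604003906, 58.83375549316406), 1.3486979007720947)
scene pot 157 ((557.1077880859375, -15.129573822021484), (61.6641731262207, 56.69843673706055), 46.542449951171875)
rim ray 26 ((571.5325927734375, -4.330455780029297), (70.7329330444336, 38.52022171020508), 46.538944244384766) [538.20776  -35.496517] [590.963     29.113363]
```

View pics/top4.png

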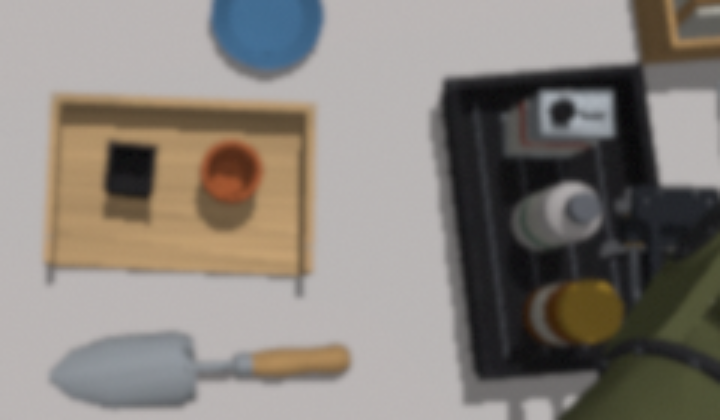

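All three stand upright in the tray: tin (575,115), bottle (565,212), jar (580,310). The pot is at (232,170) in the crop, about (557,-13.5) mm. I'll go to it.

{"method": "jog_arm", "body": {
  "rows": [0.4,1.0,0,0,0,0,0,0.8,2.0,0,0,0,0,0,0.9,2.3,0,0,0,0,0,0.9,2.3,0,0,0,0,0,0.9,2.3,0,0,0,0,0,0.9,2.3,0,0,0,0,0,0.9,2.3,0,0,0,0,0,0.9,2.3,0,0,0,0,0,0.9,2.3,0,0,0,0,0,0.9,2.3,0,0,0,0,0,0.9,2.3,0,0,0,0,0,0.9,2.2,0,0,0,0,0,0.9,2.2,0,0,0,0,0,0.9,2.2,-1.0,0,0,0,0,0.8,1.5,-1.0,0,0,0,0,0.3,1.0,-1.5,0,0,0,0,0,0,-1.5,0,0,0,0,0,0,-1.5,0,0,0,0,0,0,0,0,0,0,0,0,0,0,0,0,0,0]
}}

```text
clock: 21.9
eef_pos: [554.4, -12.9, 117.5]
eef_rot: [-3.139, -0.0, 1.571]
wrist_force: [0.1, -0.6, 0.5]
finger_gap: 94.1
finger_force: 0.0
```

{"method": "jog_arm", "body": {
  "rows": [0.25,-0.1,-1.2,0,0,0,0,0,0,-1.5,0,0,0,0,0,0,-1.5,0,0,0,0,0,0,-1.5,0,0,0,0,0,0,-1.1,0,0,0,0,0,0,0,0,0,0,0.1,0,0,0,0,0,0,0.2,0,0,0,0,0,0,0.3,0,0,0,0,0,0,0.4,0,0,0,0,0,0,0.5,0,0,0,0,0,0,0.5,0,0,0,0,0,0,0.5,0,0,0,0,0,0,0.5],
  "newtons": 15
}}

```text
clock: 22.98
eef_pos: [557.9, -14.4, 51.1]
eef_rot: [3.141, 0.0, 1.571]
wrist_force: [-1.4, 0.2, 5.9]
finger_gap: 60.6
finger_force: 15.0
```

{"method": "jog_arm", "body": {
  "rows": [0,0,0.6,0,0,0,0.5,0,0,1.4,0,0,0,0.5,0,0,2.0,0,0,0,0.5,0,0,2.0,0,0,0,0.5,0,0,1.0,0,0,0,0.5,-0.2,1.0,0,0,0,0,0.5,-0.5,2.0,0,0,0,0,0.5,-0.7,3.1,0,0,0,0,0.5,-0.7,3.1,0,0,0,0,0.5,-0.7,3.1,0,0,0,0,0.5,-0.7,3.1,0,0,0,0,0.5,-0.7,3.1,0,0,0,0,0.5,-0.7,3.1,0,0,0,0,0.5,-0.7,3.1,0,0,0,0,0.5,-0.7,3.1,0,0,0,0,0.5,-0.7,3.1,0,0,0,0,0.5,-0.5,2.5,0,0,0,0,0.5,-0.3,1.4,0,0,0,0,0.5,0,0.6,0,0,0,0,0.5,0,0,0,0,0,0,0.5]
}}

```text
clock: 24.65
eef_pos: [479.2, 340.1, 119.7]
eef_rot: [-3.141, 0.001, 1.572]
wrist_force: [-0.1, -0.6, -0.8]
finger_gap: 60.6
finger_force: 15.0
```

```bash
python3 - <<'E'
from h import *
s=manip.read_state();print(s["eef_pos"],s["finger_gap"])
for n in("scene","wrist"):
    im,d,X=cloud(n); hsv=cv2.cvtColor(im,cv2.COLOR_BGR2HSV);H,S,V=[hsv[...,i].astype(int) for i in range(3)]
    near=(abs(X[...,0]-477)<60)&(abs(X[...,1]-340)<60)
    p=X[((H<12)|(H>172))&(S>110)&near&(X[...,2]>60)]
    if len(p)>20: print(n,"pot",len(p),np.percentile(p,[2,50,98],axis=0).round(1).tolist())
    cv2.imwrite(f"pics/{n}5.png",im)
    if n=="scene":
        t=p[p[:,2]>np.percentile(p[:,2],98)-10]; print("rim",cv2.minAreaRect(np.ascontiguousarray(t[:,:2],np.float32)))
E
```

```text
[479.16133673 340.11238768 119.66581073] 60.56858734776955
scene pot 101 [[460.3, 348.1, 87.4], [491.3, 360.3, 126.5], [523.4, 374.5, 302.0]]
rim ((508.57171630859375, 335.845458984375), (39.5307502746582, 2.969721794128418), 71.0622329711914)
wrist pot 10258 [[453.5, 313.1, 82.7], [479.9, 329.3, 117.6], [507.7, 365.4, 136.1]]
```

View pics/wrist5.png

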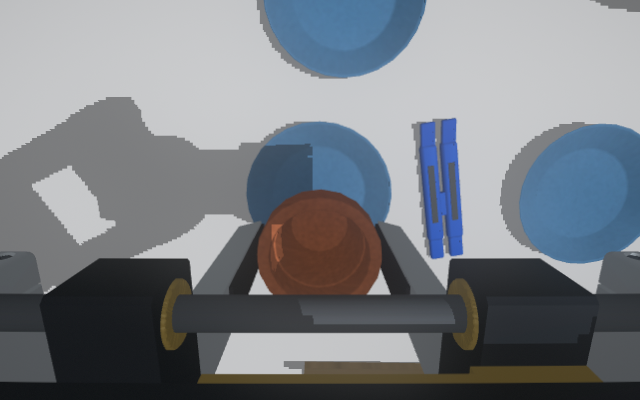

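The wrist view shows the pot held upright at (319,250), with the saucer behind it at (319,190). I'll measure both from this one picture.

```bash
python3 - <<'E'
from h import *
from scipy.optimize import least_squares
im=cv2.imread("pics/wrist5.png");hsv=cv2.cvtColor(im,cv2.COLOR_BGR2HSV);H,S,V=[hsv[...,i].astype(int) for i in range(3)]
def fit(mask,z,r,sel):
    m=cv2.morphologyEx(mask.astype(np.uint8),cv2.MORPH_OPEN,np.ones((3,3)))
    c=max(cv2.findContours(m,0,1)[0],key=cv2.contourArea).reshape(-1,2)
    c=c[sel(c)]; q=onplane("wrist",c,z)[:,:2]
    f=lambda a:np.hypot(*(q-a[:2]).T)-a[2]
    s=least_squares(f,[*q.mean(0),r],loss="soft_l1"); print(len(c),s.x.round(1),"rms",np.sqrt((f(s.x)**2).mean()).round(2))
v,u=np.mgrid[:400,:640]
fit(((H<14)|(H>170))&(S>100)&(u>240)&(u<400)&(v>180)&(v<300),135.6,31,lambda c:c[:,1]<255)
fit((H>95)&(H<115)&(S>90)&(u>235)&(u<400)&(v>110)&(v<235),17,60,lambda c:c[:,1]<190)
E
```

```text
183 [480.4 340.8  28.9] rms 0.6
277 [481.4 339.7  56.9] rms 15.0
```

```bash
python3 - <<'E'
from h import *
from scipy.optimize import least_squares
im=cv2.imread("pics/wrist5.png");hsv=cv2.cvtColor(im,cv2.COLOR_BGR2HSV);H,S,V=[hsv[...,i].astype(int) for i in range(3)]
v,u=np.mgrid[:400,:640]
m=((H>90)&(H<120)&(S>60)&(u>235)&(u<400)&(v>112)&(v<235)).astype(np.uint8)
m=cv2.morphologyEx(cv2.morphologyEx(m,cv2.MORPH_OPEN,np.ones((3,3))),cv2.MORPH_CLOSE,np.ones((9,9)))
c=cv2.convexHull(max(cv2.findContours(m,0,1)[0],key=cv2.contourArea)).reshape(-1,2); c=c[c[:,1]<215]
q=onplane("wrist",c,15)[:,:2]
f=lambda a:np.hypot(*(q-a[:2]).T)-a[2]
s=least_squares(f,[477,340,60],loss="soft_l1",f_scale=1);print(len(c),s.x.round(1),np.abs(f(s.x)).round(1),c.min(0),c.max(0))
E
```

```text
30 [480.1 338.7  59.3] [0.3 0.1 0.1 0.1 0.1 0.  0.  0.1 0.  0.1 0.1 0.1 0.1 0.1 0.2 0.2 0.  0.1
 0.  0.1 0.2 0.3 0.  0.1 0.  0.2 0.2 0.1 0.3 0.1] [247 122] [390 211]
```

{"method": "jog_arm", "body": {
  "rows": [-0.1,-0.1,-1.0,0,0,0,0.5,0,0,-1.5,0,0,0,0.5,0,0,-1.5,0,0,0,0.5,0,0,-1.4,0,0,0,0.5,0,0,-0.8,0,0,0,0.5,0,0,-0.4,0,0,0,0.5,0,0,0,0,0,0,0.5,0,0,0,0,0,0,0.5]
}}

```text
clock: 25.42
eef_pos: [478.9, 338.4, 54.8]
eef_rot: [3.141, -0.0, 1.57]
wrist_force: [0.4, 0.4, -2.1]
finger_gap: 60.3
finger_force: 15.0
```

{"method": "jog_arm", "body": {
  "rows": [0,0.05,-0.2,0,0,0,0.5,0,0,-0.2,0,0,0,0.5,0,0,-0.1,0,0,0,0.5,0,0,-0.1,0,0,0,0.5,0,0,0,0,0,0,0.5,0,0,0,0,0,0,0.5]
}}

```text
clock: 25.92
eef_pos: [478.6, 339.1, 48.5]
eef_rot: [-3.142, -0.0, 1.571]
wrist_force: [-0.2, 0.2, -1.2]
finger_gap: 61.1
finger_force: 15.0
```

{"method": "jog_arm", "body": {
  "rows": [0,0,-0.07,0,0,0,0.5,0,0,0,0,0,0,0.5,0,0,0,0,0,0,0.5]
}}

```text
clock: 26.17
eef_pos: [478.7, 339.2, 48.1]
eef_rot: [3.141, -0.0, 1.571]
wrist_force: [-2.0, -0.5, 3.9]
finger_gap: 60.6
finger_force: 15.0
```

Contact. Release and rise.

{"method": "jog_arm", "body": {
  "rows": [0,0,0,0,0,0,0.32,0,0,0,0,0,0,0.25,0,0,0,0,0,0,0.1,0,0,0,0,0,0,0.1,0,0,0,0,0,0,0.1,0,0,1.5,0,0,0,0,0,0,2.5,0,0,0,0,0,0,2.5,0,0,0,0,0,0,2.5,0,0,0,0,0,0,2.5,0,0,0,0,0,0,1.9,0,0,0,0,0,0,0,0,0,0,0,0,0,0,0,0,0,0]
}}

```text
clock: 27.25
eef_pos: [478.8, 339.2, 182.1]
eef_rot: [3.14, -0.001, 1.571]
wrist_force: [-0.5, -0.8, -0.2]
finger_gap: 93.9
finger_force: 0.0
```

```bash
python3 - <<'E'
from h import *
from scipy.optimize import least_squares
print(manip.read_state()["eef_pos"])
for n in ("wrist","scene"):
    im,d,X=cloud(n);cv2.imwrite(f"pics/{n}6.png",im);hsv=cv2.cvtColor(im,cv2.COLOR_BGR2HSV);H,S,V=[hsv[...,i].astype(int) for i in range(3)]
    near=(np.hypot(X[...,0]-477,X[...,1]-340)<68)
    for nm,m,z in (("pot",((H<14)|(H>170))&(S>90)&near,64),("saucer",(H>90)&(H<120)&(S>60)&near&(X[...,2]<25),15)):
        m=cv2.morphologyEx(m.astype(np.uint8),cv2.MORPH_OPEN,np.ones((3,3)))
        c=cv2.convexHull(max(cv2.findContours(m,0,1)[0],key=cv2.contourArea)).reshape(-1,2)
        if nm=="pot" : c=c[c[:,1]<np.median(c[:,1])]
        q=onplane(n,c,z)[:,:2]; f=lambda a:np.hypot(*(q-a[:2]).T)-a[2]
        s=least_squares(f,[477,340,40],loss="soft_l1");print(n,nm,len(c),s.x.round(1),np.abs(f(s.x)).max().round(1),c.min(0),c.max(0))
E
```

```text
[478.76553031 339.2047362  182.13767052]
wrist pot 17 [478.9 339.   29.5] 0.5 [284 157] [353 194]
wrist saucer 52 [479.1 339.   58.9] 0.4 [260 120] [378 236]
scene pot 8 [482.3 340.9  30.8] 1.0 [397 229] [418 239]
scene saucer 21 [477.7 340.8  56.9] 2.8 [386 230] [426 263]
```

View pics/wrist6.png

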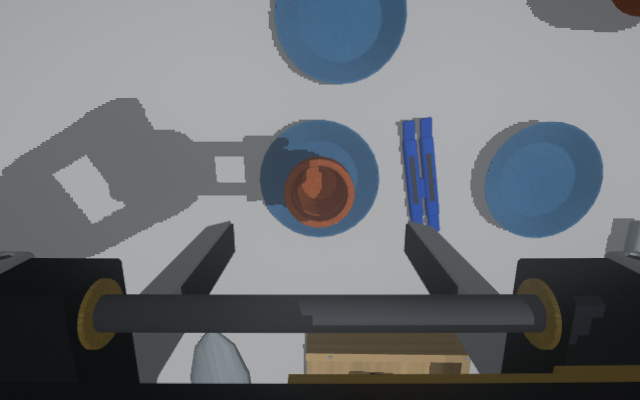

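The pot stands upright at (320,193), within about 1 mm of the saucer's centre (320,178 at floor level). Back for the jar.

{"method": "jog_arm", "body": {
  "rows": [-0.2,-1.5,0,0,0,0,0,-0.3,-3.0,0,0,0,0,0,-0.3,-3.7,0,0,0,0,0,-0.3,-3.8,0,0,0,0,0,-0.3,-3.8,0,0,0,0,0,-0.3,-3.8,0,0,0,0,0,-0.3,-3.8,0,0,0,0,0,-0.3,-3.8,0,0,0,0,0,-0.3,-3.8,0,0,0,0,0,-0.3,-3.8,0,0,0,0,0,-0.3,-3.8,0,0,0,0,0,-0.3,-3.8,0,0,0,0,0,-0.3,-3.8,0,0,0,0,0,-0.3,-3.8,0,0,0,0,0,-0.3,-3.8,0,0,0,0,0,-0.3,-3.8,0,0,0,0,0,-0.3,-3.8,0,0,0,0,0,-0.3,-3.5,0,0,0,0,0,-0.2,-2.3,0,0,0,0,0,0,-0.9,0,0,0,0,0]
}}

```text
clock: 29.02
eef_pos: [422.4, -344.4, 180.0]
eef_rot: [-3.14, -0.001, 1.568]
wrist_force: [-0.1, 0.7, -0.9]
finger_gap: 94.0
finger_force: 0.0
```

{"method": "jog_arm", "body": {
  "rows": [0,0,0,0,0,0,0.15,0,0,0,0,0,0,0.15,0,0,0,0,0,0,0.15]
}}

```text
clock: 29.27
eef_pos: [423.8, -340.6, 181.3]
eef_rot: [-3.141, -0.001, 1.572]
wrist_force: [-0.4, -0.0, 0.4]
finger_gap: 80.5
finger_force: 0.0
```

{"method": "jog_arm", "body": {
  "rows": [0.05,-0.1,-1.5,0,0,0,0.15,0,0,-1.8,0,0,0,0.15,0,0,-1.8,0,0,0,0.15,0,0,-1.8,0,0,0,0.15,0,0,-1.4,0,0,0,0.15,0,0,-0.9,0,0,0,0.15,0,0,0,0,0,0,0.25,0,0,0,0,0,0,0.4,0,0,0,0,0,0,0.5,0,0,0,0,0,0,0.6,0,0,0,0,0,0,0.6,0,0,0,0,0,0,0.6,0,0,0,0,0,0,0.6],
  "newtons": 30
}}

```text
clock: 30.35
eef_pos: [424.6, -343.1, 90.8]
eef_rot: [3.14, 0.001, 1.571]
wrist_force: [0.9, 1.1, 6.1]
finger_gap: 58.0
finger_force: 30.0
```

{"method": "jog_arm", "body": {
  "rows": [0,0,0.6,0,0,0,0.6,0,0,1.4,0,0,0,0.6,0,0,2.0,0,0,0,0.6,0,0,2.0,0,0,0,0.6,0.3,1.0,2.0,0,0,0,0.6,0.5,2.1,0,0,0,0,0.6,0.5,3.2,0,0,0,0,0.6,0.5,3.5,0,0,0,0,0.6,0.6,3.6,0,0,0,0,0.6,0.6,3.6,0,0,0,0,0.6,0.6,3.6,0,0,0,0,0.6,0.6,3.6,0,0,0,0,0.6,0.6,3.6,0,0,0,0,0.6,0.6,3.6,0,0,0,0,0.6,0.6,3.6,0,0,0,0,0.6,0.6,3.6,0,0,0,0,0.6,0.5,3.2,0,0,0,0,0.6,0.4,2.4,0,0,0,0,0.6,0,1.2,0,0,0,0,0.6,0,0,0,0,0,0,0.6]
}}

```text
clock: 32.02
eef_pos: [498.8, 112.8, 169.7]
eef_rot: [-3.141, -0.0, 1.573]
wrist_force: [-0.3, -1.0, -2.2]
finger_gap: 57.8
finger_force: 30.0
```

{"method": "jog_arm", "body": {
  "rows": [0,0,-1.0,0,0,0,0.6,0,0,-1.6,0,0,0,0.6,0,0,-1.8,0,0,0,0.6,0,0,-1.8,0,0,0,0.6,0,0,-1.2,0,0,0,0.6,0,0,-0.6,0,0,0,0.6,0,0,-0.3,0,0,0,0.6,0,0,0,0,0,0,0.6,0,0,0,0,0,0,0.6]
}}

```text
clock: 32.77
eef_pos: [499.4, 110.7, 87.3]
eef_rot: [3.141, -0.0, 1.57]
wrist_force: [0.1, -0.3, -2.1]
finger_gap: 57.6
finger_force: 30.0
```

{"method": "jog_arm", "body": {
  "rows": [0,0.05,-0.15,0,0,0,0.6,0,0,-0.1,0,0,0,0.6,0,0,-0.08,0,0,0,0.6,0,0,0,0,0,0,0.6,0,0,0,0,0,0,0.6]
}}

```text
clock: 33.18
eef_pos: [499.3, 111.7, 83.8]
eef_rot: [3.141, -0.0, 1.571]
wrist_force: [-1.4, -0.0, 1.8]
finger_gap: 57.8
finger_force: 30.0
```

{"method": "jog_arm", "body": {
  "rows": [0,0,-0.03,0,0,0,0.6,0,0,0,0,0,0,0.36,0,0,0,0,0,0,0.25,0,0,0,0,0,0,0.15,0,0,0,0,0,0,0.1,0,0,0,0,0,0,0.1,0,0,2.0,0,0,0,0.1,0,0,2.6,0,0,0,0.1,0,0,2.6,0,0,0,0.1,0,0,2.5,0,0,0,0.1]
}}

```text
clock: 34.02
eef_pos: [499.0, 111.5, 181.4]
eef_rot: [-3.142, -0.0, 1.571]
wrist_force: [-0.2, 0.6, -0.1]
finger_gap: 84.6
finger_force: 0.0
```

{"method": "jog_arm", "body": {
  "rows": [0,-1.2,0,0,0,0,0.15,0.1,-2.0,0,0,0,0,0.15,0.1,-2.6,0,0,0,0,0.15,0.1,-2.6,0,0,0,0,0.15,0.1,-2.6,0,0,0,0,0.15,0.1,-2.6,0,0,0,0,0.15,0.1,-2.6,0,0,0,0,0.15,0.1,-2.6,0,0,0,0,0.15,0.1,-2.6,0,0,0,0,0.15,0.1,-2.6,0,0,0,0,0.15,0.1,-2.6,0,0,0,0,0.15,0.1,-2.6,0,0,0,0,0.15,0.1,-2.6,0,0,0,0,0.15,0.1,-2.6,0,0,0,0,0.15,0.1,-2.6,0,0,0,0,0.15,0.1,-2.6,0,0,0,0,0.15,0.1,-2.5,0,0,0,0,0.15,0.1,-2.0,0,0,0,0,0.15,0.1,0,0,0,0,0,0.15,0,0,0,0,0,0,0.15]
}}

```text
clock: 35.68
eef_pos: [516.7, -329.9, 179.2]
eef_rot: [-3.141, -0.001, 1.569]
wrist_force: [-0.8, -0.5, 0.2]
finger_gap: 79.3
finger_force: 0.0
```

{"method": "jog_arm", "body": {
  "rows": [0,0,-1.5,0,0,0,0.15,0,0,-1.8,0,0,0,0.15,0,0,-1.8,0,0,0,0.15,0,0,-1.8,0,0,0,0.15,0,0,-1.4,0,0,0,0.15,0,0,-0.9,0,0,0,0.15,0,0,0,0,0,0,0.25,0,0,0,0,0,0,0.4,0,0,0,0,0,0,0.5,0,0,0,0,0,0,0.6,0,0,0,0,0,0,0.7,0,0,0,0,0,0,0.7,0,0,0,0,0,0,0.7],
  "newtons": 25
}}

```text
clock: 36.77
eef_pos: [517.6, -329.6, 89.1]
eef_rot: [3.14, 0.001, 1.571]
wrist_force: [1.1, 1.0, 6.4]
finger_gap: 53.8
finger_force: 25.0
```

{"method": "jog_arm", "body": {
  "rows": [0,0,0.6,0,0,0,0.7,0,0,1.4,0,0,0,0.7,0,0,2.0,0,0,0,0.7,0,0,2.0,0,0,0,0.7,0,0,2.0,0,0,0,0.7,-0.1,1.0,0,0,0,0,0.7,-0.1,2.0,0,0,0,0,0.7,-0.2,3.0,0,0,0,0,0.7,-0.2,3.0,0,0,0,0,0.7,-0.2,3.0,0,0,0,0,0.7,-0.2,3.2,0,0,0,0,0.7,-0.2,3.2,0,0,0,0,0.7,-0.2,3.2,0,0,0,0,0.7,-0.2,3.2,0,0,0,0,0.7,-0.1,3.2,0,0,0,0,0.7,-0.1,3.0,0,0,0,0,0.7,-0.1,3.0,0,0,0,0,0.7,0,1.8,0,0,0,0,0.7,0,0.9,0,0,0,0,0.7,0,0,0,0,0,0,0.7]
}}

```text
clock: 38.43
eef_pos: [497.4, 39.1, 167.3]
eef_rot: [-3.14, -0.0, 1.573]
wrist_force: [-0.5, -0.2, -3.6]
finger_gap: 53.3
finger_force: 25.0
```

{"method": "jog_arm", "body": {
  "rows": [0,0,-1.0,0,0,0,0.7,0,0,-1.6,0,0,0,0.7,0,0,-1.8,0,0,0,0.7,0,0,-1.8,0,0,0,0.7,0,0,-1.2,0,0,0,0.7,0,0,-0.6,0,0,0,0.7,0,0,-0.3,0,0,0,0.7,0,0,0,0,0,0,0.7,0,0,0,0,0,0,0.7]
}}

```text
clock: 39.18
eef_pos: [498.4, 37.2, 85.5]
eef_rot: [3.141, 0.0, 1.57]
wrist_force: [-0.5, 0.1, -2.4]
finger_gap: 53.6
finger_force: 25.0
```

{"method": "jog_arm", "body": {
  "rows": [0,0.05,-0.15,0,0,0,0.7,0,0,-0.1,0,0,0,0.7,0,0,-0.1,0,0,0,0.7,0,0,0,0,0,0,0.7,0,0,0,0,0,0,0.7]
}}

```text
clock: 39.6
eef_pos: [498.4, 38.1, 82.1]
eef_rot: [3.141, 0.0, 1.571]
wrist_force: [-0.3, 0.0, 2.4]
finger_gap: 53.5
finger_force: 25.0
```

{"method": "jog_arm", "body": {
  "rows": [0,0,0,0,0,0,0.4,0,0,0,0,0,0,0.3,0,0,0,0,0,0,0.15,0,0,0,0,0,0,0.15,0,0,0,0,0,0,0.15,0,0,2.0,0,0,0,0.15,0,0,2.6,0,0,0,0.15,0,0,2.6,0,0,0,0.15,0,0,2.6,0,0,0,0.15]
}}

```text
clock: 40.35
eef_pos: [497.9, 38.1, 180.8]
eef_rot: [-3.141, -0.0, 1.571]
wrist_force: [0.0, -0.0, -0.1]
finger_gap: 79.9
finger_force: 0.0
```

{"method": "jog_arm", "body": {
  "rows": [0.3,-1.2,0,0,0,0,0.15,0.6,-2.0,0,0,0,0,0.15,0.7,-2.3,0,0,0,0,0.15,0.7,-2.3,0,0,0,0,0.15,0.7,-2.3,0,0,0,0,0.15,0.7,-2.3,0,0,0,0,0.15,0.7,-2.3,0,0,0,0,0.15,0.7,-2.3,0,0,0,0,0.15,0.7,-2.3,0,0,0,0,0.15,0.7,-2.3,0,0,0,0,0.15,0.7,-2.3,0,0,0,0,0.15,0.7,-2.3,0,0,0,0,0.15,0.7,-2.3,0,0,0,0,0.15,0.7,-2.3,0,0,0,0,0.15,0.6,-2.3,0,0,0,0,0.15,0.6,-2.1,0,0,0,0,0.15,0.5,-1.7,0,0,0,0,0.15,0,0,0,0,0,0,0.15,0,0,0,0,0,0,0.15]
}}

```text
clock: 41.93
eef_pos: [607.7, -331.5, 178.4]
eef_rot: [-3.14, -0.001, 1.57]
wrist_force: [0.4, 1.1, 0.6]
finger_gap: 79.2
finger_force: 0.0
```

{"method": "jog_arm", "body": {
  "rows": [0,0,-1.5,0,0,0,0.15,0,0,-1.8,0,0,0,0.15,0,0,-1.8,0,0,0,0.15,0,0,-1.8,0,0,0,0.15,0,0,-1.4,0,0,0,0.15,0,0,-0.9,0,0,0,0.15,0,0,0,0,0,0,0.25,0,0,0,0,0,0,0.4,0,0,0,0,0,0,0.55,0,0,0,0,0,0,0.7,0,0,0,0,0,0,0.8,0,0,0,0,0,0,0.8,0,0,0,0,0,0,0.8,0,0,0,0,0,0,0.8,0,0,0,0,0,0,0.8],
  "newtons": 25
}}

```text
clock: 43.18
eef_pos: [608.2, -331.0, 88.1]
eef_rot: [3.141, 0.0, 1.571]
wrist_force: [-0.3, -0.1, 3.7]
finger_gap: 39.7
finger_force: 25.0
```

{"method": "jog_arm", "body": {
  "rows": [0,0,0.6,0,0,0,0.8,0,0,1.4,0,0,0,0.8,0,0,2.0,0,0,0,0.8,0,0,2.0,0,0,0,0.8,0,0,2.0,0,0,0,0.8,-0.4,1.0,0,0,0,0,0.8,-0.7,2.0,0,0,0,0,0.8,-0.9,2.4,0,0,0,0,0.8,-0.9,2.4,0,0,0,0,0.8,-0.9,2.4,0,0,0,0,0.8,-0.9,2.4,0,0,0,0,0.8,-0.9,2.4,0,0,0,0,0.8,-0.9,2.4,0,0,0,0,0.8,-0.9,2.4,0,0,0,0,0.8,-0.9,2.4,0,0,0,0,0.8,-0.9,2.4,0,0,0,0,0.8,-0.9,2.2,0,0,0,0,0.8,-0.6,1.6,0,0,0,0,0.8,-0.3,0.7,0,0,0,0,0.8,0,0,0,0,0,0,0.8]
}}

```text
clock: 44.85
eef_pos: [498.0, -39.0, 168.5]
eef_rot: [3.141, 0.0, 1.572]
wrist_force: [0.6, -0.8, -2.9]
finger_gap: 40.2
finger_force: 25.0
```

{"method": "jog_arm", "body": {
  "rows": [0,0,-1.0,0,0,0,0.8,0,0,-1.6,0,0,0,0.8,0,0,-1.8,0,0,0,0.8,0,0,-1.8,0,0,0,0.8,0,0,-1.2,0,0,0,0.8,0,0,-0.6,0,0,0,0.8,0,0,-0.3,0,0,0,0.8,0,0,0,0,0,0,0.8,0,0,0,0,0,0,0.8]
}}

```text
clock: 45.6
eef_pos: [498.5, -40.3, 85.1]
eef_rot: [3.141, 0.0, 1.57]
wrist_force: [-0.2, 1.1, -3.0]
finger_gap: 39.9
finger_force: 25.0
```

{"method": "jog_arm", "body": {
  "rows": [0,0,-0.15,0,0,0,0.8,0,0,-0.12,0,0,0,0.8,0,0,-0.1,0,0,0,0.8,0,0,0,0,0,0,0.8,0,0,0,0,0,0,0.8]
}}

```text
clock: 46.02
eef_pos: [498.1, -39.9, 81.0]
eef_rot: [3.141, 0.0, 1.571]
wrist_force: [-0.4, -0.4, -3.5]
finger_gap: 39.9
finger_force: 25.0
```

{"method": "jog_arm", "body": {
  "rows": [0,0,-0.06,0,0,0,0.8,0,0,0,0,0,0,0.8,0,0,0,0,0,0,0.8]
}}

```text
clock: 46.27
eef_pos: [498.2, -39.9, 81.0]
eef_rot: [3.141, 0.0, 1.571]
wrist_force: [-3.3, 0.3, 5.9]
finger_gap: 39.5
finger_force: 25.0
```

Contact. Release, rise, and retreat clear of everything.

{"method": "jog_arm", "body": {
  "rows": [0,0,0,0,0,0,0.55,0,0,0,0,0,0,0.4,0,0,0,0,0,0,0.2,0,0,0,0,0,0,0.1,0,0,0,0,0,0,0.1,0,0,0,0,0,0,0.1,0,0,2.0,0,0,0,0.1,0,0,2.6,0,0,0,0,0,0,2.6,0,0,0,0,0,0,2.6,0,0,0,0,0,0,2.0,0,0,0,0,0,-2.5,0,0,0,0,0,0,-2.8,0,0,0,0,0,0,-2.8,0,0,0,0,0,0,-2.8,0,0,0,0,0,0,-2.8,0,0,0,0,0,0,-2.8,0,0,0,0,0,0,-2.8,0,0,0,0,0,0,-2.8,0,0,0,0,0,0,0,0,0,0,0]
}}

```text
invalid input
```

```bash
python3 - <<'E'
from h import *
im,d,X=cloud("top");np.savez("/tmp/top9.npz",im=im,X=X)
D0=np.load("/tmp/top0.npz")
def cen(im,X):
    Z=X[...,2];u,v=np.meshgrid(np.arange(640),np.arange(400));cr=(u>280)&(u<380)&(v>180)&(v<245);o=[]
    for nm,m,z in(("jar",cr&(Z>105)&(u<317),124),("bottle",cr&(Z>134)&(u>317)&(u<343),144),("tin",cr&(Z>112)&(u>343),127)):
        k,l,st,c=cv2.connectedComponentsWithStats(m.astype(np.uint8));i=1+np.argmax(st[1:,4])
        cnt=max(cv2.findContours((l==i).astype(np.uint8),0,1)[0],key=len).reshape(-1,2)
        o.append(np.round(cv2.minAreaRect(onplane("top",cnt,z)[:,:2].astype(np.float32))[0],1))
    return o
print(cen(D0["im"],D0["X"]),cen(im,X))
diff=cv2.absdiff(im,D0["im"]).max(2); k,l,st,c=cv2.connectedComponentsWithStats((cv2.medianBlur(diff,5)>40).astype(np.uint8))
for i in range(1,k):
    if st[i,4]>15: print("changed",st[i],c[i].round())
cv2.imwrite("pics/t9.png",cv2.resize(im[140:290,160:520],None,fx=2.2,fy=2.2))
s=manip.read_state();print(s["clock"],s["eef_pos"],s["finger_gap"])
E
```

```text
[array([498.4, 113. ]), array([497.6,  37.5]), array([497.1, -39.3])] [array([497. , 114.4]), array([501.5,  10.3]), array([521.8, -51.9])]
changed [  314   189   104   211 12821] [365. 298.]
changed [215 220  23  29 503] [226. 233.]
changed [   45   294   271   106 12604] [158. 363.]
46.3167 [498.19876661 -39.89116008  81.02202138] 39.866571992781864
```

View pics/t9.png

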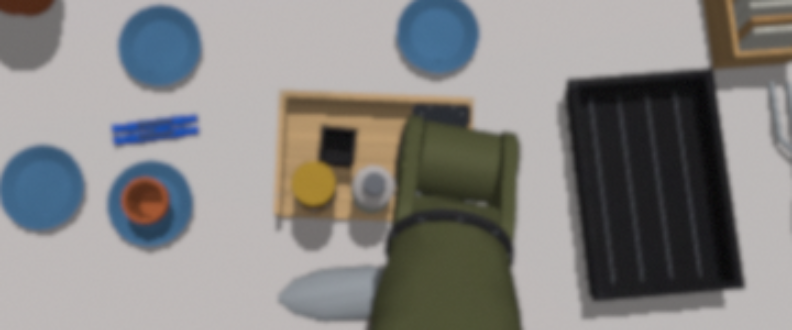

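The move was refused because I miscounted a row. The picture shows the jar (313,185) and bottle (373,185) back in the crate and the pot on the saucer (147,203). I'll send it again.

{"method": "jog_arm", "body": {
  "rows": [0,0,0,0,0,0,0.55,0,0,0,0,0,0,0.4,0,0,0,0,0,0,0.2,0,0,0,0,0,0,0.1,0,0,0,0,0,0,0.1,0,0,0,0,0,0,0.1,0,0,2.0,0,0,0,0.1,0,0,2.6,0,0,0,0.1,0,0,2.6,0,0,0,0.1,0,0,2.6,0,0,0,0.1,0,0,2.0,0,0,0,0.1]
}}

```text
clock: 47.23
eef_pos: [498.3, -39.9, 200.5]
eef_rot: [3.14, 0.0, 1.571]
wrist_force: [-0.1, -0.2, 0.1]
finger_gap: 84.7
finger_force: 0.0
```

{"method": "jog_arm", "body": {
  "rows": [0,-2,0,0,0,0,0.1,0,-3,0,0,0,0,0.1,0,-3,0,0,0,0,0.1,0,-3,0,0,0,0,0.1,0,-3,0,0,0,0,0.1,0,-3,0,0,0,0,0.1,0,-3,0,0,0,0,0.1,0,-3,0,0,0,0,0.1,0,-2,0,0,0,0,0.1,0,-1,0,0,0,0,0.1,0,0,0,0,0,0,0.1,0,0,0,0,0,0,0.1]
}}

```text
clock: 48.23
eef_pos: [498.1, -299.4, 198.1]
eef_rot: [-3.141, -0.0, 1.571]
wrist_force: [0.5, 0.8, 0.1]
finger_gap: 84.8
finger_force: 0.0
```

```bash
python3 - <<'E'
from h import *
im,d,X=cloud("top")
D0=np.load("/tmp/top0.npz")
def cen(im,X):
    Z=X[...,2];u,v=np.meshgrid(np.arange(640),np.arange(400));cr=(u>280)&(u<380)&(v>180)&(v<245);o=[]
    for nm,m,z in(("jar",cr&(Z>105)&(u<317),124),("bottle",cr&(Z>134)&(u>317)&(u<343),144),("tin",cr&(Z>112)&(u>343),127)):
        k,l,st,c=cv2.connectedComponentsWithStats(m.astype(np.uint8));i=1+np.argmax(st[1:,4])
        cnt=max(cv2.findContours((l==i).astype(np.uint8),0,1)[0],key=len).reshape(-1,2)
        o.append(np.round(cv2.minAreaRect(onplane("top",cnt,z)[:,:2].astype(np.float32))[0],1))
    return o
print(cen(D0["im"],D0["X"]),cen(im,X))
diff=cv2.absdiff(im,D0["im"]).max(2); k,l,st,c=cv2.connectedComponentsWithStats((cv2.medianBlur(diff,3)>40).astype(np.uint8))
for i in range(1,k):
    if st[i,4]>15: print("changed",st[i],c[i].round())
cv2.imwrite("pics/t10.png",cv2.resize(im[140:290,160:520],None,fx=2.2,fy=2.2))
s=manip.read_state();print(s["clock"],s["eef_pos"],s["finger_gap"],s["wrist_force"])
E
```

```text
[array([498.4, 113. ]), array([497.6,  37.5]), array([497.1, -39.3])] [array([497. , 114.4]), array([496.3,  37.5]), array([497.1, -39.3])]
changed [  248   177   296   223 23512] [426. 319.]
changed [335 197  22  30 412] [345. 209.]
changed [458 201   7   4  18] [461. 202.]
changed [215 220  23  29 504] [226. 233.]
changed [  45  294  182  106 9223] [127. 357.]
changed [ 59 357  22   8 118] [ 70. 360.]
changed [345 372  27  20 201] [359. 382.]
changed [320 375  24  21 112] [335. 384.]
48.2833 [ 498.22446952 -298.86354863  198.26785565] 84.83476187665437 [ 0.25839647  0.12506887 -0.51821715]
```

View pics/t10.png

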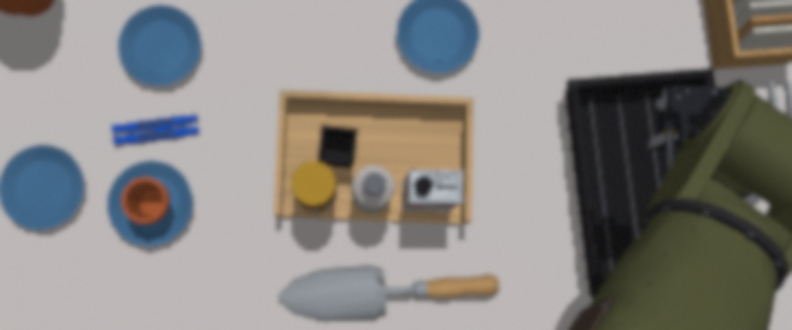

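Jar (313,185), bottle (373,186) and tin (435,187) stand within about 2 mm of where they started. The pot is on the saucer and the other things haven't moved, so I'm handing in.

```bash
python3 -c "
from cell import manip
print(manip.sign_off())"
```

```text
the job is handed in; nothing more can be done
None
```

The job is handed in: the pot stands upright in the middle of the saucer, and the bottle, tin and jar are back in the crate within about 2 mm of their starting spots by the top camera; no verdict came back.

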